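# Turn the movement holder and hold the sprung inspection slide at the camera's mark

## Robot

A 6-joint arm with a two-finger parallel gripper is mounted at the origin on the work surface. World frame = base frame: x ahead of the robot, y to its left, z up, the work surface at z = 0. Lengths are in m, angles in degrees, forces in N, time in s.
With the tool pointing down it reaches from about 0.4 to 0.825 m from the base axis. Payload 7 kg.
Tool frame: the origin (TCP) lies between the finger pads, 19 mm behind the fingertips; this is the grasp point; z points along the fingers, y is the line along which they close (so a half turn about z gives the same grasp; the last joint's range is limited). The gripper opens to 88 mm and grips with 3 to 60 N. Pads are 19 mm wide; open, the fingers measure 130 mm over their backs; the gripper's body (78 mm by 193 mm) begins 47 mm behind the grasp point.
Start: joints at [80.621, 20.546, 0.682, 0, -70.136, -16.507], TCP at [0.295, 0.607, 0.245] pointing down, gripper open.
Joint ranges: [-176.03, 176.03], [-82.01, 121.73], [-58.28, 71.71], [-173.87, 95.51], [-174.79, -0.11], [-173.66, 173.66]. Speed limits (degrees/s): [136.94, 136.94, 172.46, 180, 180, 180].

## Interface

Orientations are given as [roll, pitch, yaw] about the fixed x, y, z axes, in that order (R = Rz(yaw) Ry(pitch) Rx(roll)).
In Python, from plant import get_state, optics, order gives the robot as it stands. The module is installed in compiled form; this text tells all that it offers.
- The arm moves only by the tool send_rows, never from a script. Its argument "moves" is a list of rows, each an object with "slide": the shift along the tool's x, y, z as a fraction of full scale, a list of three; "turn": the turn about the tool's z as a fraction of full scale; "gripper": the opening, from 0 (shut) to 1 (fully open). A call has exactly 5 rows; each row is the pose to reach, as a shift and turn from the pose commanded when the call began, along the tool's axes at that moment; what a row does not reach only later rows make up. Full scale, the value 1, is 150 mm for a shift and 90 degrees for a turn. A row lasts 1/12 s, in which the tool goes at most 41.7 mm and 7.16 degrees, less where a joint would pass 70% of its speed; a pose out of reach is approached as far as the arm can. A call with a number of a shift or a turn outside -1 to 1 is refused whole. A call with a gripper value outside its range is refused whole. The fingers move at their own pace and stop on an object; "newtons" is the grip in N (left out, the last holds). Time passes only in rows, so rows that repeat a pose let the fingers close, or fill a call up. It gives the time, the measured TCP pose, the force, the opening and the grip force at its end, in the units of the state.
- get_state(): the state, without advancing time (a new reading comes with each control period).
- optics.capture(name): name is "side" or "top" or "wrist"; returns a dict with "img" (480x640x3 uint8, red, green, blue), "intrinsics" (3x3 intrinsics, pixels), "origin" and "attitude" of the camera in the world. Camera axes: x right, y down, z forward; pixel columns grow to the right and rows downward; lengths in m; the calibration is good to about 2 mm. A picture is of the moment at which its call begins. There is no depth.
- order.close_job(): hands the job in; it is judged then, once.
Trained networks look in the newest picture that a camera, given by its name, has taken for a name from the list of things; names that differ only in an ending like _2 or _b are one class to them, and where a whole thing is asked for, a point or a joint stands for the part that bears it (a point fixed in the world has none). Each returns a list of dicts, best first, with "p" (0 to 1); they miss things now and then, are a little off and sometimes report something else, mostly with a low value. They report only what shows in the picture. A call takes as long as a camera call.
- optics.look_for(camera, name): "location" ([x, y, z] in m, in world coordinates, good to about 4 mm: the middle of the surface that is visible of it).
The state is a dict: "time_s": time; "joints": joint angles; "qd": joint speeds; "joint_torque": joint torques, N m; "tcp_pos": TCP position; "eef_rot": TCP orientation; "contact_force": force on the tool from outside, world axes, zero at the start; "moment": the same for the moment, N m; "gripper_width": finger opening in m; "gripper_force": force on a finger pad.
Only numpy, scipy, OpenCV 4.12 (cv2) and the standard library are available. Lean on these libraries where they do the work, as an engineer would, in place of code of your own. Each camera call takes 0.05 s, during which the arm holds its last target. There are 200 camera calls.

## Task

The first face of the watch-movement holder has been inspected: turn the holder about a quarter turn where it stands on the inspection slide, so that its yellow face sits flush against the bent steel bracket, near the middle of it, and let go of it. Then pull the sprung slide out by its blue handle until the black pointer line on its edge stands within the width of the red mark beside the camera, and keep hold of it there: finish while still holding the handle, as the spring would draw the slide back. Do not shift the camera or the other things on the bench.

Things in the scene. Friction and masses are not known exactly. Their poses are not given: they have to be found in the camera images.
- stage: fixed inspection stage on the bench: dark steel base plate 340 x 100 mm, 12 mm thick, with a grey spring housing (42 mm high) at its +x end and the camera on its -y side. Origin on the bench surface under the slide; its x axis runs along the slide (the slide is pulled out towards -x), y across it, z up. It is placed differently each time, its x axis roughly along world +y.
- carriage: sprung aluminium slide, 200 x 70 mm, flat top 30 mm above the bench; origin at the centre of its underside, 16 mm above the bench, over the stage origin when home; axes as the stage's. Pulled out along the stage's -x it travels up to an end stop at 85 mm; a spring always draws it home: about 5 N at home, 1.3 N more per 10 mm. Home is a firm stop towards +x.
- handle (a point): centre of the blue upright tab on the slide: 12 mm thick along the slide's x, 36 mm wide along y, 45 mm high, from 30 to 75 mm above the bench; 90 mm from the slide's origin towards -x; fixed to the slide, axes as the stage's.
- pointer (a point): point on the slide's -y top edge, at the end of a black line 4 mm wide and 13 mm long across the slide; 15 mm from the stage origin towards +x when home; moves with the slide.
- mark (a point): middle of the near end of a red mark 10 mm wide (along the slide's x), 5 mm outside the slide's -y edge and level with its top: the end of a red finger 37 mm long fixed to the camera's foot, 45 mm from the lens axis. Its place along the slide differs each time: the slide must travel 30 to 65 mm for the pointer to meet it. Axes parallel to the stage's.
- camera (a joint): place of the inspection camera on its stiff rail along the slide, m (not to be changed); grows towards the stage's -x; the mark lies at stage x = -15 mm minus this value, the lens at +30 mm minus it. The camera is a black box 42 x 40 x 40 mm centred at stage y = -118 mm, top 84 mm above the bench, lens towards the slide with its tip at stage y = -77 mm.
- holder: loose grey block 40 x 40 x 34 mm high, 84 to 160 g, brass disc on top (27 mm across, 3 mm high). +x side yellow, -y side red (each also a 5 mm stripe along the top edge), other sides plain. Origin: centre of its underside. Starts on the slide, 25 mm or more from handle and bracket, yellow face turned 0.95 to 2.1 rad anticlockwise (from above) away from facing the bracket.
- yellow_face (a point): centre of the holder's yellow face: 20 mm from its axis towards the holder's +x, 17 mm above its underside; axes as the holder's.
- bracket_face (a point): centre line of the bent bracket's face, on the slide: the upright steel sheet 50 mm wide, 28 mm high above the slide's top, 3 mm thick, whose face looks to the stage's -x. The point lies on the face, 17 mm above the slide's top, 80 mm from the stage origin towards +x when home; axes parallel to the stage's. Behind the sheet only its 16 mm foot.
- spare_holder: spare movement holder, 40 x 40 x 34 mm, black, no coloured faces, stands on the bench; leave alone
- loupe: black eye loupe, 34 mm across, 30 mm high; leave alone
- screwdriver: small screwdriver, 150 mm long, lying; leave alone
- mug: white mug, 80 mm across, 90 mm high; leave alone
- jar: amber jar, 50 mm across, 60 mm high; leave alone
- parts_tray: white divided parts tray, 100 x 140 x 22 mm; leave alone
- brush: brush, 160 mm long, lying; leave alone

How it is judged:
By the outcome, as a careful person would: the job done as asked, in the order asked, and still so for the second after the job is handed in, while the arm keeps its last pose, push and grip.
It also fails if it takes over 43 s, if anything falls off the work surface, if the arm or the gripper's body presses on something with over 40 N, if the wrist force passes 120 N, or if a joint passes its speed limit or range.

## Working session

There is one attempt and no reset: what is moved stays moved. The work goes in short steps, Python scripts to look and compute and a tool call to move; the robot and the scene stay as the last step left them, time stands still between calls to the robot, and variables do not carry over. Pictures are saved under pics/ and viewed, at most 10 in all, crops included, and the job is handed in when it is done.

Besides the shell and the picture viewer there is one more tool, called as a command line: name --argument value ..., lists and objects as JSON in quotes. send_rows: Moves the arm, as the interface text tells. Shift numbers are shares of 150 mm and turn numbers shares of 90 degrees, none past 1 either way. Its arguments: {"type":"object","properties":{"moves":{"type":"array"},"newtons":{"type":"number"}},"required":["moves"]}

```bash
mkdir -p pics; cat > h.py <<'E'
import numpy as np, cv2
from plant import get_state, optics, order
def cap(n,f=None):
    c=optics.capture(n)
    if f: cv2.imwrite('pics/'+f,c['img'][:,:,::-1])
    return c
def Rc(c):
    a=np.array(c['attitude'],float)
    if a.shape==(3,3): return a
    from scipy.spatial.transform import Rotation as R
    return (R.from_euler('xyz',a,degrees=True) if a.size==3 else R.from_quat(a)).as_matrix()
def ray(c,u,v):
    d=Rc(c)@np.linalg.inv(np.array(c['intrinsics']))@[u,v,1]; return np.array(c['origin']),d
def atz(c,u,v,z):
    o,d=ray(c,u,v); return o+d*(z-o[2])/d[2]
def proj(c,p):
    q=np.array(c['intrinsics'])@Rc(c).T@(np.array(p)-c['origin']); return q[:2]/q[2]
E
python3 - <<'E'
from h import *
print(get_state())
for n in ['top','side','wrist']:
    c=cap(n,n+'0.png'); print(n,c['origin'],c['attitude'],c['intrinsics'])
    for t in ['holder','handle','pointer','mark','bracket_face','yellow_face','camera','stage']:
        for r in optics.look_for(n,t)[:2]: print('  ',t,np.round(r['location'],4),round(r['p'],2))
E
```

```text
{'time_s': 0.0, 'joints': array([ 8.06196827e+01,  2.05909648e+01,  6.32690493e-01, -1.91231715e-02,
       -7.01353809e+01, -1.65079693e+01]), 'qd': array([ 0.01953502, -0.02737161, -0.06701437,  0.06881227, -0.02667771,
       -0.03632149]), 'joint_torque': array([-3.78531222e-04, -5.82727754e+01,  2.93042189e+01,  6.99670002e+00,
        6.75269999e-03, -1.68083188e-04]), 'tcp_pos': array([0.29453213, 0.6068365 , 0.24442287]), 'eef_rot': array([ 1.79905097e+02, -9.37853030e-03, -2.58947915e+01]), 'contact_force': array([ 0.02129863, -0.37611818, -0.17877418]), 'moment': array([ 0.01296834, -0.02862003, -0.01529688]), 'gripper_force': 0.0, 'gripper_width': 0.08751172118584598}
top [ 0.46097073 -0.01029577  1.33823031] [-172.72031818    0.88983218  -89.16029611] [[549.36253366   0.         312.98183539]
 [  0.         549.36253366 243.30535458]
 [  0.           0.           1.        ]]
   holder [0.509  0.0161 0.0678] 0.83
   holder [0.6154 0.0185 0.0771] 0.73
   handle [0.5205 0.0106 0.0326] 0.75
   pointer [0.5155 0.0086 0.0276] 0.85
   pointer [ 0.5229 -0.4738  0.0036] 0.17
   m
[... 322 characters left out ...]
]
 [  0.         549.30908274 243.33672761]
 [  0.           0.           1.        ]]
   holder [0.5112 0.0299 0.0572] 0.84
   handle [0.5184 0.0375 0.0358] 0.56
   pointer [0.5169 0.0382 0.0353] 0.9
   pointer [0.5453 0.0428 0.0272] 0.47
   mark [0.6167 0.0383 0.0599] 0.92
   bracket_face [0.5157 0.0391 0.0317] 0.6
   bracket_face [0.6067 0.4404 0.0592] 0.23
   yellow_face [0.5068 0.0301 0.056 ] 0.56
   stage [0.545  0.0432 0.0278] 0.69
   stage [ 0.6161 -0.4332  0.0351] 0.66
wrist [0.36589632 0.57147041 0.38531481] [ 1.62946253e+02 -4.32196670e-02 -1.15907376e+02] [[388.17520644   0.         328.72994264]
 [  0.         388.17520644 247.47743987]
 [  0.           0.           1.        ]]
```

View pics/top0.png

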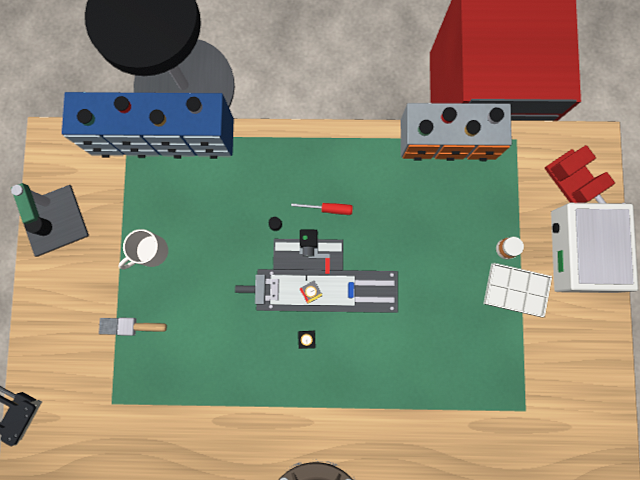

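View pics/wrist0.png

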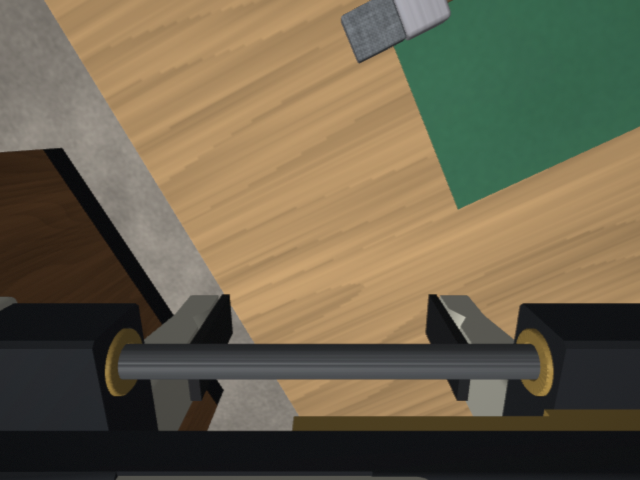

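The top view shows the stage around pixel (325,290): handle at (351,290), holder at (311,292), bracket near (275,290), red mark at (327,266). The wrist view sees only bare bench, because the arm is far off.

```bash
python3 - <<'E'
from h import *
a=cv2.imread('pics/top0.png')[225:320,225:405]; b=cv2.imread('pics/side0.png')
a=cv2.resize(a,(800,422),interpolation=cv2.INTER_CUBIC)
cv2.imwrite('pics/top0c.png',a)
c=cap('top')
for u,v,z in [(351,283,.075),(351,299,.075),(354,283,.03),(354,298,.03),(256,291,0.042),(398,291,.012),(257,311,.012),(398,311,.012),(397,271,.012),(311,292,.067),(327,272,.03)]: print(u,v,z,np.round(atz(c,u,v,z),4))
E
```

```text
351 283 0.075 [ 0.5313 -0.0769  0.075 ]
351 299 0.075 [ 0.4948 -0.0771  0.075 ]
354 283 0.03 [ 0.5339 -0.0864  0.03  ]
354 298 0.03 [ 0.4985 -0.0866  0.03  ]
256 291 0.042 [0.5113 0.1449 0.042 ]
398 291 0.012 [ 0.5172 -0.1931  0.012 ]
257 311 0.012 [0.4646 0.1448 0.012 ]
398 311 0.012 [ 0.4695 -0.1929  0.012 ]
397 271 0.012 [ 0.5653 -0.1909  0.012 ]
311 292 0.067 [0.5098 0.0147 0.067 ]
327 272 0.03 [ 0.5593 -0.022   0.03  ]
```

View pics/top0c.png

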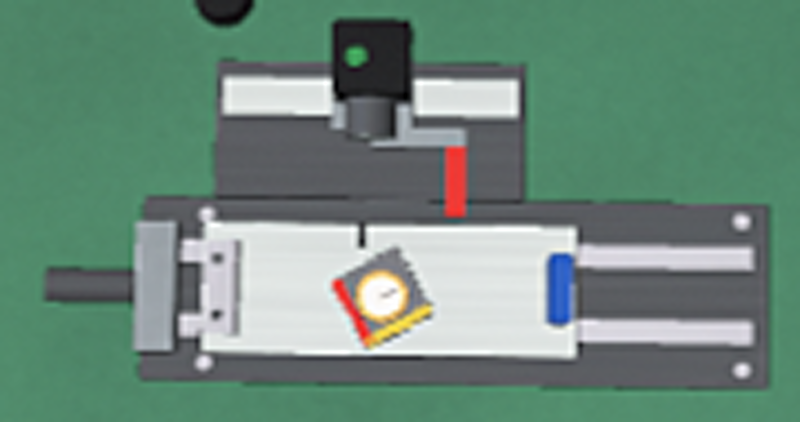

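The enlarged top view shows the yellow stripe at the lower right of the holder and the red one at lower left. That puts the yellow normal at about 209° in the world, so it needs about 119° clockwise. The bracket is at crop x≈240, the handle at 560 and the red mark at 456. Next I move the wrist camera over the stage.

```bash
cat >> h.py <<'E'
def plan(p,yaw,n=1,start=None):
    s=get_state() if start is None else None
    q,y=(np.array(s['tcp_pos']),s['eef_rot'][2]) if s else (np.array(start[0]),start[1])
    dp=(np.array(p)-q)/n; dy=((yaw-y+180)%360-180)/n
    for i in range(n):
        a=np.radians(y+dy*i); X=np.array([np.cos(a),np.sin(a),0]); Y=np.array([np.sin(a),-np.cos(a),0])
        print('slide',np.round([dp@X/.15,dp@Y/.15,-dp[2]/.15],4),'turn',round(-dy/90,4))
E
python3 -c "
from h import *
plan([.47,.0,.25],29.4,5)"
```

```text
slide [ 0.5637  0.6263 -0.0062] turn -0.1229
slide [ 0.4331  0.7228 -0.0062] turn -0.1229
slide [ 0.2865  0.7925 -0.0062] turn -0.1229
slide [ 0.1292  0.8327 -0.0062] turn -0.1229
slide [-0.033   0.842  -0.0062] turn -0.1229
```

send_rows --moves '[{"slide":[0.14,0.16,0],"turn":-0.03,"gripper":0.75},{"slide":[0.28,0.31,0],"turn":-0.06,"gripper":0.75},{"slide":[0.42,0.47,0],"turn":-0.09,"gripper":0.75},{"slide":[0.56,0.63,0],"turn":-0.123,"gripper":0.75},{"slide":[0.56,0.63,0],"turn":-0.123,"gripper":0.75}]'

```text
time_s: 1.82
tcp_pos: [0.3297, 0.4811, 0.2461]
eef_rot: [180.0, 0.0, -14.8]
contact_force: [0.0, -0.4, 0.7]
gripper_width: 0.0667
gripper_force: 0.0
```

send_rows --moves '[{"slide":[0.11,0.18,0],"turn":-0.03,"gripper":0.75},{"slide":[0.22,0.36,0],"turn":-0.06,"gripper":0.75},{"slide":[0.33,0.54,0],"turn":-0.09,"gripper":0.75},{"slide":[0.43,0.72,0],"turn":-0.123,"gripper":0.75},{"slide":[0.43,0.72,0],"turn":-0.123,"gripper":0.75}]'

```text
time_s: 2.23
tcp_pos: [0.3641, 0.3604, 0.2458]
eef_rot: [180.0, 0.0, -3.7]
contact_force: [-0.4, -0.0, -0.9]
gripper_width: 0.0658
gripper_force: 0.0
```

send_rows --moves '[{"slide":[0.07,0.2,0],"turn":-0.03,"gripper":0.75},{"slide":[0.14,0.4,0],"turn":-0.06,"gripper":0.75},{"slide":[0.21,0.6,0],"turn":-0.09,"gripper":0.75},{"slide":[0.29,0.79,0],"turn":-0.123,"gripper":0.75},{"slide":[0.29,0.79,0],"turn":-0.123,"gripper":0.75}]'

```text
time_s: 2.65
tcp_pos: [0.3998, 0.24, 0.2457]
eef_rot: [180.0, -0.0, 7.4]
contact_force: [-0.2, -0.6, -0.3]
gripper_width: 0.066
gripper_force: 0.0
```

send_rows --moves '[{"slide":[0.03,0.21,0],"turn":-0.03,"gripper":0.75},{"slide":[0.06,0.42,0],"turn":-0.06,"gripper":0.75},{"slide":[0.1,0.63,0],"turn":-0.09,"gripper":0.75},{"slide":[0.13,0.83,0],"turn":-0.123,"gripper":0.75},{"slide":[0.13,0.83,0],"turn":-0.123,"gripper":0.75}]'

```text
time_s: 3.07
tcp_pos: [0.4351, 0.1194, 0.2455]
eef_rot: [180.0, 0.0, 18.4]
contact_force: [0.1, 0.3, -0.6]
gripper_width: 0.0657
gripper_force: 0.0
```

send_rows --moves '[{"slide":[0,0.21,0],"turn":-0.03,"gripper":0.75},{"slide":[-0.01,0.42,0],"turn":-0.06,"gripper":0.75},{"slide":[-0.02,0.63,0],"turn":-0.09,"gripper":0.75},{"slide":[-0.03,0.84,0],"turn":-0.123,"gripper":0.75},{"slide":[-0.03,0.84,0],"turn":-0.123,"gripper":0.75}]'

```text
time_s: 3.48
tcp_pos: [0.4709, -0.0016, 0.2454]
eef_rot: [180.0, 0.0, 29.5]
contact_force: [0.4, 0.2, 0.6]
gripper_width: 0.0659
gripper_force: 0.0
```

```bash
python3 - <<'E'
from h import *
s=get_state();print(s['time_s'],s['tcp_pos'],s['eef_rot'],s['joints'])
n='wrist'
c=cap(n,'w1.png')
np.save('w1.npy',np.array([c],dtype=object),allow_pickle=True)
for t in ['holder','handle','pointer','mark','bracket_face','yellow_face']:
    for r in optics.look_for(n,t)[:2]: print('  ',t,np.round(r['location'],4),round(r['p'],2),proj(c,r['location']).round())
E
```

```text
3.4833 [ 0.47092428 -0.00158857  0.24535508] [1.79965871e+02 2.80246712e-02 2.94653698e+01] [ 2.38715721e+01  9.42067558e-01 -2.40469841e+01  4.04798152e-02
 -6.50355183e+01  9.55767134e+01]
   holder [0.509  0.0169 0.0635] 0.81 [331. 175.]
   holder [0.5223 0.0244 0.0296] 0.52 [331. 153.]
   handle [0.5227 0.0262 0.0309] 0.86 [329. 152.]
   pointer [0.522  0.0254 0.0284] 0.84 [329. 153.]
   mark [0.6156 0.0167 0.0756] 0.88 [404.  46.]
   mark [ 0.7069 -0.0687  0.0186] 0.44 [537.  10.]
   yellow_face [0.5087 0.0167 0.0611] 0.74 [331. 175.]
   yellow_face [0.519  0.0255 0.0299] 0.57 [328. 156.]
```

View pics/w1.png

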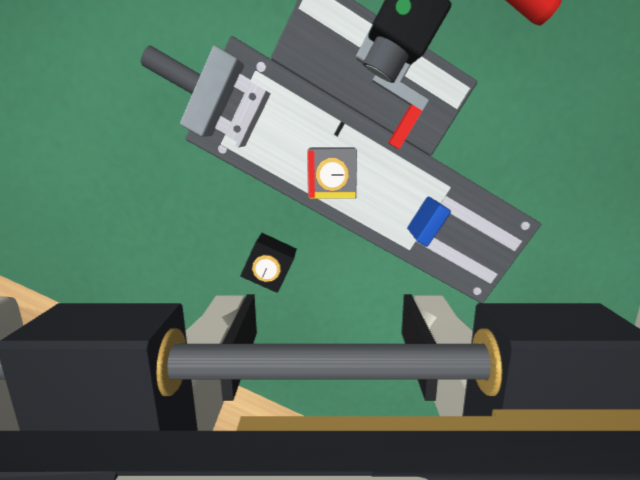

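The wrist view shows the holder square to the gripper, with the disc at (332,174), yellow edge below and red edge at the left. The bracket is at (250,110), pointer line (339,129), mark (404,127) and handle (429,221). Next I measure these by colour from both views.

```bash
cat > m.py <<'E'
from h import *
def seg(img,lo,hi,roi,minA=8):
    h=cv2.cvtColor(img,cv2.COLOR_RGB2HSV); m=cv2.inRange(h,np.array(lo),np.array(hi))
    k=np.zeros_like(m); u0,v0,u1,v1=roi; k[v0:v1,u0:u1]=m[v0:v1,u0:u1]
    n,l,st,ce=cv2.connectedComponentsWithStats(k)
    i=1+np.argmax(st[1:,4]); ys,xs=np.nonzero(l==i)
    return np.c_[xs,ys].astype(np.float32),ce[i]
def rect(c,pts,z):
    P=np.array([atz(c,u,v,z)[:2] for u,v in pts],np.float32)
    (cx,cy),(w,h),a=cv2.minAreaRect(P*1000)
    return (round(cx,1),round(cy,1)),(round(w,1),round(h,1)),round(a,1)
E
python3 - <<'E'
from m import *
R={'top':dict(holder=(290,275,335,312),h=(340,275,370,310),mk=(320,250,335,280)),'wrist':dict(holder=(290,135,370,210),h=(395,185,460,255),mk=(380,95,430,155))}
for n in R:
    c=cap(n); I=c['img']; r=R[n]
    y,_=seg(I,(22,120,120),(32,255,255),r['holder']); print(n,'yellow',rect(c,y,.064),y.min(0),y.max(0))
    d,_=seg(I,(0,120,90),(6,255,255),r['holder']); print('red',rect(c,d,.064))
    b,ce=seg(I,(100,120,60),(130,255,255),r['h']); print('handle',rect(c,b,.075),b.min(0),b.max(0),len(b))
    k,_=seg(I,(0,120,90),(6,255,255),r['mk']); print('mark',rect(c,k,.030))
    m=cv2.inRange(I,(200,200,200),(255,255,255)); 
    n_,l,st,ce=cv2.connectedComponentsWithStats(m)
    g=[i for i in range(1,n_) if st[i,4]>300]
    for i in g:
        if r['holder'][0]-60<ce[i][0]<r['holder'][2]+60 and r['holder'][1]-30<ce[i][1]<r['holder'][3]+30:
            ys,xs=np.nonzero(l==i); print('slide',rect(c,np.c_[xs,ys],.030),ce[i])
E
```

```text
Traceback (most recent call last):
  File "m.py", line 6, in seg
    i=1+np.argmax(st[1:,4]); ys,xs=np.nonzero(l==i)
        ~~~~~~~~~^^^^^^^^^^
ValueError: attempt to get argmax of an empty sequence
```

```bash
python3 - <<'E'
from m import *
R={'top':dict(holder=(290,275,335,312),h=(340,275,370,310),mk=(320,250,335,280)),'wrist':dict(holder=(290,135,370,210),h=(395,185,460,255),mk=(380,95,430,155))}
for n in R:
    c=cap(n); r=R[n]
    I=cv2.imread('pics/top0.png')[:,:,::-1].copy() if n=='top' else c['img']
    y,_=seg(I,(22,100,100),(32,255,255),r['holder']); print(n,'yellow',rect(c,y,.064),y.min(0),y.max(0))
    d,_=seg(I,(0,120,90),(6,255,255),r['holder']); print('red',rect(c,d,.064))
    b,ce=seg(I,(100,120,60),(130,255,255),r['h']); print('handle',rect(c,b,.075),b.min(0),b.max(0),len(b))
    k,_=seg(I,(0,120,90),(6,255,255),r['mk']); print('mark',rect(c,k,.030))
    w,_=seg(I,(0,0,235),(30,255,255),(r['holder'][0]+10,r['holder'][1]+8,r['holder'][2]-10,r['holder'][3]-8)); print('disc?',len(w))
    m=cv2.inRange(I,(195,195,195),(255,255,255))
    n_,l,st,ce=cv2.connectedComponentsWithStats(m)
    i=max(range(1,n_),key=lambda i: st[i,4]*(abs(ce[i][0]-r['holder'][0])<80 and abs(ce[i][1]-r['holder'][1])<60))
    ys,xs=np.nonzero(l==i); print('slide',rect(c,np.c_[xs,ys],.030),ce[i],len(xs))
E
```

```text
top yellow ((497.1, 5.8), (6.2, 33.0), 27.3) [309. 294.] [321. 302.]
red ((504.4, 32.3), (32.9, 4.5), 30.1)
handle ((516.5, -75.8), (34.3, 11.5), 0.3) [348. 282.] [353. 297.] 82
mark ((574.8, -21.8), (35.9, 9.6), 0.7)
disc? 58
slide ((515.8, -27.8), (303.2, 73.6), 88.0) [315.70052456 290.327134  ] 2097
wrist yellow ((496.5, 6.1), (5.0, 32.5), 29.5) [320. 193.] [359. 199.]
red ((501.7, 31.3), (37.3, 5.0), 28.8)
handle ((515.6, -69.9), (24.2, 35.6), 89.9) [412. 199.] [454. 247.] 1172
mark ((573.6, -20.9), (12.4, 37.3), 89.7)
disc? 638
slide ((512.4, -25.3), (296.2, 74.9), 90.0) [343.42948016 163.32749658] 14620
```

```bash
python3 - <<'E'
from m import *
c=cap('wrist'); I=c['img']; h=cv2.cvtColor(I,cv2.COLOR_RGB2HSV)
g=((h[...,0]>60)&(h[...,0]<90)&(h[...,1]>90))
b=(I.min(2)>185)
def fit(cols,f,z):
    P=np.array([atz(c,u,f(u),z)[:2] for u in cols if f(u) is not None],np.float32)*1000
    vx,vy,x,y=cv2.fitLine(P,cv2.DIST_HUBER,0,.01,.01).ravel(); a=np.degrees(np.arctan2(vy,vx))%180
    return round(a,2),'x at y=0: %.1f y=90: %.1f'%(x-y*vx/vy,x+(90-y)*vx/vy)
def plate(u):   # near plate edge: from expected row downwards, first green
    v=int(138+(u-188)*164/294)-12
    while not g[v,u]: v+=1
    return v
def slide(u):
    v=int(144+(u-222)*104/188)+12
    while not b[v,u]: v-=1
    return v
print('plate',fit(range(200,470,2),plate,.012))
print('slide',fit(range(240,400,2),slide,.030))
def far(u):
    v=int(72+(u-260)*115/190)-8
    while not b[v,u]: v+=1
    return v
print('far',fit([u for u in range(275,440,2) if not 330<u<350 and not 385<u<420],far,.030))
plan([.5104,.0165,.10],29.5,1)
E
```

```text
plate (np.float32(89.89), 'x at y=0: 465.1 y=90: 465.2')
slide (np.float32(89.86), 'x at y=0: 481.5 y=90: 481.7')
far (np.float32(89.86), 'x at y=0: 549.5 y=90: 549.7')
slide [0.2809 0.0495 0.9695] turn 0.0003
```

send_rows --moves '[{"slide":[0.1,0.02,0.2],"turn":0,"gripper":0.75},{"slide":[0.2,0.04,0.4],"turn":0,"gripper":0.75},{"slide":[0.281,0.05,0.6],"turn":0,"gripper":0.75},{"slide":[0.281,0.05,0.8],"turn":0,"gripper":0.75},{"slide":[0.281,0.05,0.97],"turn":0,"gripper":0.75}]'

```text
time_s: 4.45
tcp_pos: [0.5105, 0.0161, 0.0979]
eef_rot: [-180.0, 0.1, 29.5]
contact_force: [-0.4, -0.2, -0.3]
gripper_width: 0.0657
gripper_force: 0.0
```

send_rows --moves '[{"slide":[0,0,0.08],"turn":0,"gripper":0.75},{"slide":[0,0,0.16],"turn":0,"gripper":0.75},{"slide":[0,0,0.24],"turn":0,"gripper":0.75},{"slide":[0,0,0.31],"turn":0,"gripper":0.75},{"slide":[0,0,0.31],"turn":0,"gripper":0.75}]'

```text
time_s: 4.87
tcp_pos: [0.5093, 0.0157, 0.0515]
eef_rot: [-180.0, 0.2, 29.5]
contact_force: [-0.2, -0.4, -0.3]
gripper_width: 0.0661
gripper_force: 0.0
```

send_rows --moves '[{"slide":[0,0,0],"turn":0,"gripper":0.35},{"slide":[0,0,0],"turn":0,"gripper":0.35},{"slide":[0,0,0],"turn":0,"gripper":0.35},{"slide":[0,0,0],"turn":0,"gripper":0.35},{"slide":[0,0,0],"turn":0,"gripper":0.35}]' --newtons 15

```text
time_s: 5.28
tcp_pos: [0.5109, 0.016, 0.054]
eef_rot: [180.0, -0.1, 29.5]
contact_force: [-2.4, 0.9, 3.6]
gripper_width: 0.04
gripper_force: 15.0
```

send_rows --moves '[{"slide":[0,0,-0.02],"turn":0,"gripper":0.35},{"slide":[0,0,-0.04],"turn":0.06,"gripper":0.35},{"slide":[0,0,-0.04],"turn":0.13,"gripper":0.35},{"slide":[0,0,-0.04],"turn":0.2,"gripper":0.35},{"slide":[0,0,-0.04],"turn":0.27,"gripper":0.35}]' --newtons 20

```text
time_s: 5.7
tcp_pos: [0.5104, 0.0157, 0.0596]
eef_rot: [-180.0, -0.0, 4.8]
contact_force: [-0.5, 0.6, -2.1]
gripper_width: 0.0399
gripper_force: 20.0
```

send_rows --moves '[{"slide":[0,0,0],"turn":0.07,"gripper":0.35},{"slide":[0,0,0],"turn":0.14,"gripper":0.35},{"slide":[0,0,0],"turn":0.21,"gripper":0.35},{"slide":[0,0,0],"turn":0.28,"gripper":0.35},{"slide":[0,0,0],"turn":0.35,"gripper":0.35}]'

```text
time_s: 6.12
tcp_pos: [0.5104, 0.0157, 0.0596]
eef_rot: [180.0, 0.0, -26.7]
contact_force: [-0.0, 0.6, -1.3]
gripper_width: 0.0398
gripper_force: 20.0
```

send_rows --moves '[{"slide":[0,0,0],"turn":0.07,"gripper":0.35},{"slide":[0,0,0],"turn":0.14,"gripper":0.35},{"slide":[0,0,0],"turn":0.21,"gripper":0.35},{"slide":[0,0,0],"turn":0.28,"gripper":0.35},{"slide":[0,0,0],"turn":0.35,"gripper":0.35}]'

```text
time_s: 6.53
tcp_pos: [0.5103, 0.0157, 0.0596]
eef_rot: [180.0, 0.0, -58.2]
contact_force: [-1.0, 0.2, -1.9]
gripper_width: 0.0398
gripper_force: 20.0
```

send_rows --moves '[{"slide":[0,0,0],"turn":0.07,"gripper":0.35},{"slide":[0,0,0],"turn":0.14,"gripper":0.35},{"slide":[0,0,0],"turn":0.21,"gripper":0.35},{"slide":[0,0,0],"turn":0.28,"gripper":0.35},{"slide":[0,0,0],"turn":0.358,"gripper":0.35}]'

```text
time_s: 6.95
tcp_pos: [0.5104, 0.0157, 0.0596]
eef_rot: [180.0, 0.0, -90.4]
contact_force: [0.1, 0.4, -1.9]
gripper_width: 0.04
gripper_force: 20.0
```

```bash
python3 - <<'E'
from m import *
s=get_state();print(s['time_s'],s['tcp_pos'],s['eef_rot'],s['joints'])
c=cap('wrist','w2.png'); d=cap('side','s2.png')
for n in ['wrist','side']:
  for t in ['bracket_face','yellow_face','holder']:
    for r in optics.look_for(n,t)[:2]: print(n,t,np.round(r['location'],4),round(r['p'],2))
print(proj(d,[.5155,.09,.05]))
E
```

```text
6.95 [0.51039504 0.01570698 0.05958166] [ 1.79997945e+02  1.89104618e-03 -9.03659332e+01] [ 2.38227156e+01  1.69674819e+01 -3.30793038e+01 -3.99747120e-03
 -3.99543142e+01 -2.41855845e+01]
wrist bracket_face [ 0.516  -0.0424  0.0271] 0.65
wrist yellow_face [0.5099 0.0008 0.0642] 0.68
wrist yellow_face [0.6652 0.1003 0.0109] 0.25
wrist holder [ 0.5085 -0.006   0.0678] 0.94
side bracket_face [0.516  0.0675 0.0336] 0.8
side yellow_face [0.5109 0.0333 0.065 ] 0.88
side holder [0.5098 0.0311 0.0661] 0.57
[348.91346643 270.48827893]
```

View pics/w2.png

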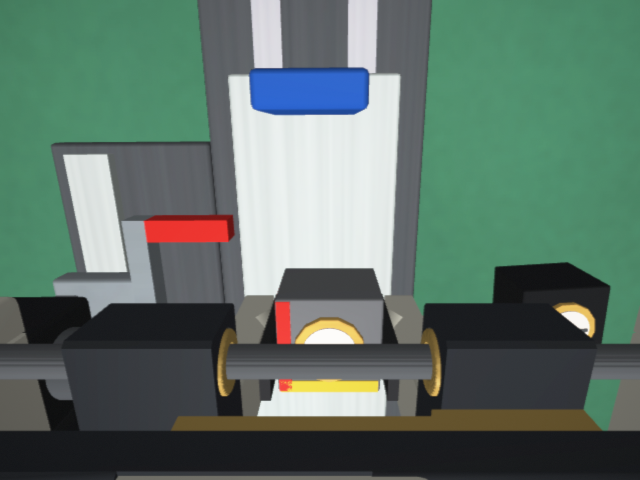

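The wrist view shows the holder held between the fingers, its yellow edge at the bottom (330,385) facing the bracket and the red edge at the left. The handle is at (309,90), the mark's end at (233,230), and the slide edges run down columns 235 and 395. I measure the slide axis and handle from here.

```bash
python3 - <<'E'
from m import *
c=cap('wrist'); I=c['img']; b=(I.min(2)>150); s=get_state()
def fit(P):
    P=np.array(P,np.float32)*1000
    vx,vy,x,y=cv2.fitLine(P,cv2.DIST_HUBER,0,.01,.01).ravel(); a=np.degrees(np.arctan2(vy,vx))%180
    return round(float(a),2),'x(0)=%.1f x(90)=%.1f'%(x-y*vx/vy,x+(90-y)*vx/vy)
L=[];Rr=[]
for v in range(120,285,2):
    if not 205<v<250:
        u=300
        while b[v,u]: u-=1
        L.append(atz(c,u+.5,v,.03)[:2])
    u=320
    while b[v,u]: u+=1
    Rr.append(atz(c,u-.5,v,.03)[:2])
print(fit(L),fit(Rr))
k,_=seg(I,(0,120,90),(6,255,255),(140,205,245,250)); print('mark',k.min(0),k.max(0))
for u,v in [(233,216),(233,229),(233,241)]: print(np.round(atz(c,u,v,.03)*1000,1))
h,_=seg(I,(100,120,60),(130,255,255),(230,50,390,130)); print('handle',h.min(0),h.max(0))
for u,v in [(250,70),(367,70),(250,105),(367,105)]: print(np.round(atz(c,u,v,.075)*1000,1))
plan([.5155,.0657,.0596],-90.1)
E
```

```text
(89.81, 'x(0)=550.2 x(90)=550.5') (89.84, 'x(0)=480.7 x(90)=481.0')
mark [145. 214.] [234. 241.]
[552.7 -27.7  30. ]
[553.1 -21.7  30. ]
[553.5 -16.1  30. ]
handle [252.  67.] [371. 113.]
[533.2 -81.3  75. ]
[498.8 -81.4  75. ]
[533.8 -71.7  75. ]
[498.6 -71.7  75. ]
slide [-0.333  -0.0336 -0.0014] turn 0.0014
```

send_rows --moves '[{"slide":[-0.07,-0.035,0],"turn":-0.002,"gripper":0.35},{"slide":[-0.14,-0.035,0],"turn":-0.002,"gripper":0.35},{"slide":[-0.21,-0.035,0],"turn":-0.002,"gripper":0.35},{"slide":[-0.28,-0.035,0],"turn":-0.002,"gripper":0.35},{"slide":[-0.31,-0.035,0],"turn":-0.002,"gripper":0.35}]'

```text
time_s: 7.82
tcp_pos: [0.5159, 0.064, 0.0594]
eef_rot: [-180.0, 0.0, -89.8]
contact_force: [-0.0, 0.1, -0.9]
gripper_width: 0.0403
gripper_force: 20.0
```

send_rows --moves '[{"slide":[0,0,0.015],"turn":0,"gripper":0.35},{"slide":[0,0,0.03],"turn":0,"gripper":0.35},{"slide":[0,0,0.036],"turn":0,"gripper":0.35},{"slide":[0,0,0.036],"turn":0,"gripper":0.35},{"slide":[0,0,0.036],"turn":0,"gripper":0.35}]'

```text
time_s: 8.23
tcp_pos: [0.5158, 0.0622, 0.0541]
eef_rot: [-180.0, 0.0, -89.9]
contact_force: [-1.3, 2.1, 2.3]
gripper_width: 0.0401
gripper_force: 20.0
```

send_rows --moves '[{"slide":[-0.01,0,0],"turn":0,"gripper":0.35},{"slide":[-0.02,0,0],"turn":0,"gripper":0.35},{"slide":[-0.03,0,0],"turn":0,"gripper":0.35},{"slide":[-0.04,0,0],"turn":0,"gripper":0.35},{"slide":[-0.05,0,0],"turn":0,"gripper":0.35}]' --newtons 12

```text
time_s: 8.65
tcp_pos: [0.5158, 0.0696, 0.054]
eef_rot: [-180.0, -0.0, -89.9]
contact_force: [1.0, -3.5, 4.3]
gripper_width: 0.0401
gripper_force: 12.0
```

```bash
python3 - <<'E'
from m import *
s=get_state();print(s['time_s'],s['tcp_pos'],s['eef_rot'],s['contact_force'])
d=cap('side')
for p in ([.5155,.09,.05],):
  u,v=proj(d,p).astype(int)
a=d['img'][v-60:v+60,u-80:u+80,::-1]
cv2.imwrite('pics/s3.png',cv2.resize(a,(800,600),interpolation=cv2.INTER_CUBIC))
E
```

```text
8.65 [0.51584622 0.06961939 0.05404892] [-1.79999321e+02 -1.70825363e-02 -8.98809435e+01] [ 1.00360804 -3.51322554  4.32137396]
```

View pics/s3.png

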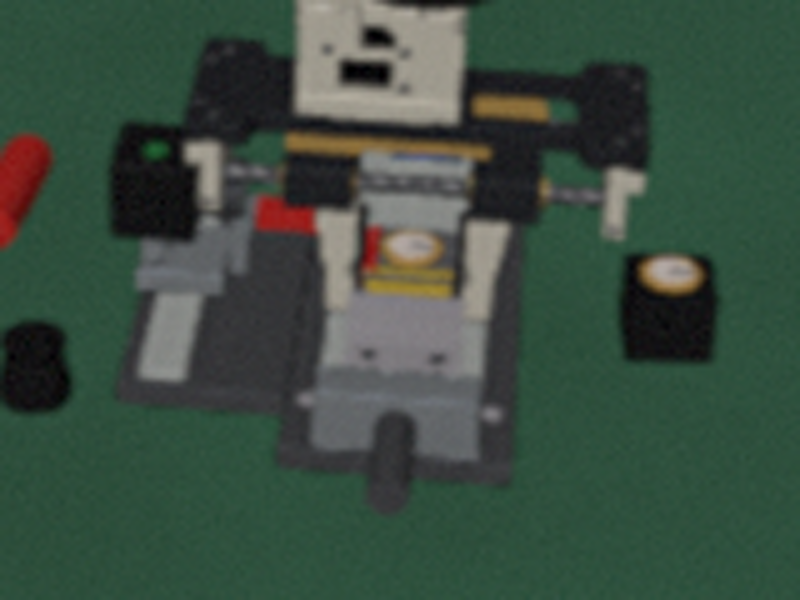

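The side crop shows the holder centred behind the bracket sheet (410,330), its yellow edge next to the bracket. I keep pressing gently.

send_rows --moves '[{"slide":[-0.007,0,-0.003],"turn":0,"gripper":0.35},{"slide":[-0.014,0,-0.003],"turn":0,"gripper":0.35},{"slide":[-0.02,0,-0.003],"turn":0,"gripper":0.35},{"slide":[-0.02,0,-0.003],"turn":0,"gripper":0.35},{"slide":[-0.02,0,-0.003],"turn":0,"gripper":0.35}]'

```text
time_s: 9.12
tcp_pos: [0.5157, 0.073, 0.0542]
eef_rot: [180.0, 0.0, -89.9]
contact_force: [0.2, -0.0, -1.6]
gripper_width: 0.0395
gripper_force: 12.0
```

send_rows --moves '[{"slide":[-0.007,0,0],"turn":0,"gripper":0.35},{"slide":[-0.014,0,0],"turn":0,"gripper":0.35},{"slide":[-0.02,0,0],"turn":0,"gripper":0.35},{"slide":[-0.02,0,0],"turn":0,"gripper":0.35},{"slide":[-0.02,0,0],"turn":0,"gripper":0.35}]'

```text
time_s: 9.53
tcp_pos: [0.5157, 0.0751, 0.0544]
eef_rot: [180.0, -0.1, -89.9]
contact_force: [2.2, -4.7, -1.5]
gripper_width: 0.0398
gripper_force: 12.0
```

send_rows --moves '[{"slide":[-0.005,0,0],"turn":0,"gripper":0.35},{"slide":[-0.01,0,0],"turn":0,"gripper":0.35},{"slide":[-0.015,0,0],"turn":0,"gripper":0.35},{"slide":[-0.015,0,0],"turn":0,"gripper":0.35},{"slide":[-0.015,0,0],"turn":0,"gripper":0.35}]' --newtons 8

```text
time_s: 9.95
tcp_pos: [0.5156, 0.0762, 0.0544]
eef_rot: [179.9, -0.1, -89.9]
contact_force: [3.8, -11.7, -0.9]
gripper_width: 0.0397
gripper_force: 8.0
```

send_rows --moves '[{"slide":[0,0,0.003],"turn":0,"gripper":0.35},{"slide":[0,0,0.003],"turn":0,"gripper":0.6},{"slide":[0,0,0.003],"turn":0,"gripper":0.7},{"slide":[0,0,0.003],"turn":0,"gripper":0.7},{"slide":[0,0,0.003],"turn":0,"gripper":0.7}]'

```text
time_s: 10.37
tcp_pos: [0.5159, 0.0783, 0.0541]
eef_rot: [-180.0, 0.0, -89.9]
contact_force: [-0.5, 0.3, 0.3]
gripper_width: 0.0593
gripper_force: 0.0
```

send_rows --moves '[{"slide":[0,0,-0.1],"turn":0,"gripper":0.7},{"slide":[0,0,-0.3],"turn":0,"gripper":0.7},{"slide":[0,0,-0.5],"turn":0,"gripper":0.7},{"slide":[0.15,0,-0.7],"turn":0,"gripper":0.7},{"slide":[0.3,0,-0.9],"turn":0,"gripper":0.7}]'

```text
time_s: 10.78
tcp_pos: [0.5157, 0.0334, 0.1905]
eef_rot: [-180.0, 0.0, -89.7]
contact_force: [0.6, 0.0, 0.3]
gripper_width: 0.0611
gripper_force: 0.0
```

```bash
python3 - <<'E'
from m import *
s=get_state();print(s['time_s'],s['tcp_pos'],s['eef_rot'],s['contact_force'])
plan([.5155,0.16,.20],-90.2)
E
```

```text
10.7833 [0.51574911 0.03341804 0.19049079] [-1.79988531e+02  9.61706855e-03 -8.97338688e+01] [0.59201383 0.04117461 0.28630087]
slide [-0.8439 -0.0023 -0.0634] turn 0.0052
```

send_rows --moves '[{"slide":[-0.15,0,0],"turn":0.003,"gripper":0.7},{"slide":[-0.3,0,0],"turn":0.003,"gripper":0.7},{"slide":[-0.45,0,0],"turn":0.003,"gripper":0.7},{"slide":[-0.6,0,0],"turn":0.003,"gripper":0.7},{"slide":[-0.65,0,0],"turn":0.003,"gripper":0.7}]'

```text
time_s: 11.2
tcp_pos: [0.5159, 0.1329, 0.1892]
eef_rot: [-180.0, 0.0, -90.1]
contact_force: [0.6, 0.2, 0.3]
gripper_width: 0.0617
gripper_force: 0.0
```

```bash
python3 - <<'E'
from m import *
s=get_state();print(s['time_s'],s['tcp_pos'],s['eef_rot'],s['contact_force'])
c=cap('wrist')
u,v=proj(c,[.5155,.085,.06]).astype(int); print(u,v)
v0,u0=max(v-90,0),max(u-120,0)
print(u0,v0)
cv2.imwrite('pics/w4.png',cv2.resize(c['img'][v0:v0+180,u0:u0+240,::-1],None,fx=3.3,fy=3.3,interpolation=cv2.INTER_CUBIC))
E
```

```text
11.2 [0.51588058 0.13290783 0.18919409] [-1.79950208e+02  4.77611644e-02 -9.00712073e+01] [0.60374297 0.21823836 0.25185366]
328 178
208 88
```

View pics/w4.png

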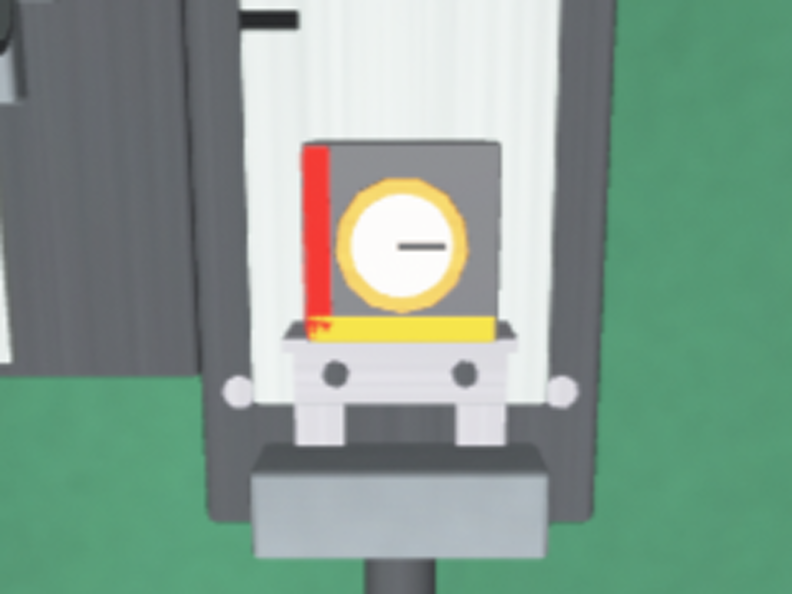

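The crop shows the holder centred on the bracket (holder columns 302–497, bracket 284–517), with the yellow edge flush against the sheet. Now I go to the handle.

```bash
python3 - <<'E'
from m import *
c=cap('wrist');I=c['img']
m=I[88:100,282:297].max(2)<110
ys,xs=np.nonzero(m); print(xs.min()+282,xs.max()+282,ys.min()+88,ys.max()+88)
w=(200-I[86:104,284:296].mean(2)).clip(0).mean(1); v=86+(w*np.arange(18)).sum()/w.sum(); print(v, np.round(atz(c,290,v,.03)*1000,1))
plan([.5157,-.0765,.15],-0.2,3)
E
```

```text
282 296 91 96
93.47406530197937 [543.2  28.3  30. ]
slide [ 4.631e-01 -4.000e-04  8.640e-02] turn -0.3327
slide [0.4015 0.2308 0.0864] turn -0.3327
slide [0.2327 0.4004 0.0864] turn -0.3327
```

send_rows --moves '[{"slide":[0.1,0,0.03],"turn":-0.07,"gripper":0.6},{"slide":[0.2,0,0.06],"turn":-0.14,"gripper":0.6},{"slide":[0.3,0,0.086],"turn":-0.21,"gripper":0.6},{"slide":[0.4,0,0.086],"turn":-0.28,"gripper":0.6},{"slide":[0.463,0,0.086],"turn":-0.333,"gripper":0.6}]'

```text
time_s: 11.72
tcp_pos: [0.5148, 0.0593, 0.1757]
eef_rot: [179.9, 0.0, -59.9]
contact_force: [-0.1, 0.3, 0.0]
gripper_width: 0.0526
gripper_force: 0.0
```

send_rows --moves '[{"slide":[0.08,0.05,0.03],"turn":-0.07,"gripper":0.6},{"slide":[0.16,0.09,0.06],"turn":-0.14,"gripper":0.6},{"slide":[0.24,0.14,0.086],"turn":-0.21,"gripper":0.6},{"slide":[0.32,0.18,0.086],"turn":-0.28,"gripper":0.6},{"slide":[0.4,0.23,0.086],"turn":-0.333,"gripper":0.6}]'

```text
time_s: 12.13
tcp_pos: [0.515, -0.0095, 0.1628]
eef_rot: [180.0, 0.0, -29.9]
contact_force: [0.4, -0.0, 0.4]
gripper_width: 0.0524
gripper_force: 0.0
```

send_rows --moves '[{"slide":[0.05,0.08,0.03],"turn":-0.07,"gripper":0.6},{"slide":[0.1,0.16,0.06],"turn":-0.14,"gripper":0.6},{"slide":[0.15,0.24,0.086],"turn":-0.21,"gripper":0.6},{"slide":[0.2,0.32,0.086],"turn":-0.28,"gripper":0.6},{"slide":[0.233,0.4,0.086],"turn":-0.333,"gripper":0.6}]'

```text
time_s: 12.55
tcp_pos: [0.515, -0.079, 0.1499]
eef_rot: [180.0, 0.0, 0.1]
contact_force: [-0.4, -0.1, 0.1]
gripper_width: 0.0523
gripper_force: 0.0
```

```bash
python3 - <<'E'
from m import *
s=get_state();print(s['time_s'],s['tcp_pos'],s['eef_rot'],s['joints'])
plan([.5157,-.0767,.058],-.2)
c=cap('wrist'); h,_=seg(c['img'],(100,120,60),(130,255,255),(0,0,640,300)); print(h.min(0),h.max(0),rect(c,h,.075),proj(c,[.5157,-.0767,.075]))
E
```

```text
12.55 [ 0.51499032 -0.07900481  0.14991432] [1.79988398e+02 4.32060887e-02 7.59393119e-02] [ 1.28797060e+01  1.10477495e+01 -2.61226992e+01  2.18073199e-03
 -5.28742543e+01  7.71949208e+01]
slide [ 0.0048 -0.0154  0.6128] turn 0.0031
[313. 223.] [332. 295.] ((520.5, -76.4), (44.5, 11.4), 0.0) [322.83184916 267.69742975]
```

Handle confirmed at y = −76.5. Descend and grip.

send_rows --moves '[{"slide":[0.005,-0.016,0.13],"turn":0.002,"gripper":0.6},{"slide":[0.005,-0.016,0.26],"turn":0.002,"gripper":0.6},{"slide":[0.005,-0.016,0.39],"turn":0.002,"gripper":0.6},{"slide":[0.005,-0.016,0.52],"turn":0.002,"gripper":0.6},{"slide":[0.005,-0.016,0.61],"turn":0.002,"gripper":0.6}]'

```text
time_s: 13.02
tcp_pos: [0.5151, -0.0757, 0.0572]
eef_rot: [180.0, 0.1, -0.5]
contact_force: [0.2, -0.1, 0.1]
gripper_width: 0.0527
gripper_force: 0.0
```

send_rows --moves '[{"slide":[0,0,0],"turn":0,"gripper":0.6},{"slide":[0,0,0],"turn":0,"gripper":0.3},{"slide":[0,0,0],"turn":0,"gripper":0.15},{"slide":[0,0,0],"turn":0,"gripper":0.05},{"slide":[0,0,0],"turn":0,"gripper":0.05}]' --newtons 40

```text
time_s: 13.43
tcp_pos: [0.5168, -0.0751, 0.0598]
eef_rot: [-180.0, -0.1, -0.4]
contact_force: [0.7, -0.1, 0.2]
gripper_width: 0.0313
gripper_force: 0.0
```

send_rows --moves '[{"slide":[0,0,0],"turn":0,"gripper":0.05},{"slide":[0,0,0],"turn":0,"gripper":0.05},{"slide":[0,0,0],"turn":0,"gripper":0.05},{"slide":[0,0,0],"turn":0,"gripper":0.05},{"slide":[0,0,0],"turn":0,"gripper":0.05}]'

```text
time_s: 13.85
tcp_pos: [0.5163, -0.0754, 0.0591]
eef_rot: [180.0, -0.0, -0.4]
contact_force: [-0.9, -1.8, 4.2]
gripper_width: 0.0117
gripper_force: 40.0
```

send_rows --moves '[{"slide":[0,0.005,0],"turn":0,"gripper":0.05},{"slide":[0,0.02,0],"turn":0,"gripper":0.05},{"slide":[0,0.04,0],"turn":0,"gripper":0.05},{"slide":[0,0.06,0],"turn":0,"gripper":0.05},{"slide":[0,0.08,0],"turn":0,"gripper":0.05}]'

```text
time_s: 14.27
tcp_pos: [0.5163, -0.0863, 0.0591]
eef_rot: [-179.9, -0.0, -0.4]
contact_force: [-2.8, 7.9, 7.9]
gripper_width: 0.0118
gripper_force: 40.0
```

send_rows --moves '[{"slide":[0,0.02,0],"turn":0,"gripper":0.05},{"slide":[0,0.04,0],"turn":0,"gripper":0.05},{"slide":[0,0.06,0],"turn":0,"gripper":0.05},{"slide":[0,0.08,0],"turn":0,"gripper":0.05},{"slide":[0,0.1,0],"turn":0,"gripper":0.05}]'

```text
time_s: 14.68
tcp_pos: [0.5163, -0.101, 0.0591]
eef_rot: [-179.9, -0.1, -0.4]
contact_force: [-2.7, 9.3, 5.9]
gripper_width: 0.0117
gripper_force: 40.0
```

send_rows --moves '[{"slide":[0,0.02,0],"turn":0,"gripper":0.05},{"slide":[0,0.04,0],"turn":0,"gripper":0.05},{"slide":[0,0.06,0],"turn":0,"gripper":0.05},{"slide":[0,0.08,0],"turn":0,"gripper":0.05},{"slide":[0,0.1,0],"turn":0,"gripper":0.05}]'

```text
time_s: 15.1
tcp_pos: [0.5163, -0.1158, 0.0591]
eef_rot: [-179.9, -0.1, -0.4]
contact_force: [-2.5, 10.8, 7.6]
gripper_width: 0.0119
gripper_force: 40.0
```

send_rows --moves '[{"slide":[0,0.01,0],"turn":0,"gripper":0.05},{"slide":[0,0.02,0],"turn":0,"gripper":0.05},{"slide":[0,0.03,0],"turn":0,"gripper":0.05},{"slide":[0,0.035,0],"turn":0,"gripper":0.05},{"slide":[0,0.035,0],"turn":0,"gripper":0.05}]'

```text
time_s: 15.52
tcp_pos: [0.5163, -0.121, 0.0591]
eef_rot: [-179.9, -0.1, -0.4]
contact_force: [-2.8, 10.5, 6.5]
gripper_width: 0.0114
gripper_force: 40.0
```

```bash
python3 - <<'E'
from m import *
s=get_state();print(s['time_s'],s['tcp_pos'],s['eef_rot'],s['contact_force'])
c=cap('wrist','w5.png'); d=cap('side','s5.png'); t=cap('top','t5.png')
out=[]
for q in (c,d,t):
    u,v=proj(q,[.545,-.02,.03]).astype(int); print(u,v)
    r=60 if q is c else 25
    u0,v0=np.clip(u-r,0,640-2*r),np.clip(v-r,0,480-2*r); print('crop',u0,v0,r)
    out.append(cv2.resize(q['img'][v0:v0+2*r,u0:u0+2*r,::-1],(266,266),interpolation=cv2.INTER_CUBIC))
cv2.imwrite('pics/m5.png',np.hstack(out))
E
```

```text
15.5167 [ 0.51628932 -0.12100544  0.05910922] [-1.79909652e+02 -6.32408007e-02 -3.97352772e-01] [-2.77058386 10.52586828  6.47850773]
104 246
crop 44 186 60
338 251
crop 313 226 25
326 277
crop 301 252 25
```

View pics/m5.png

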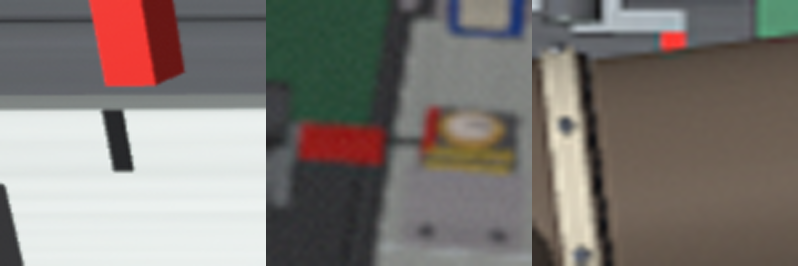

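The wrist crop (left) shows the black pointer's end at (113,110), just left of the middle of the red mark's end (129,85). The side crop (middle) shows the line at (405,142) opposite the mark (340,143), with the yellow edge still against the bracket.

```bash
python3 - <<'E'
from m import *
c=cap('wrist');k=120/266
for n,u,v in [('mL',104,85),('mR',155,85),('pL',103,110),('pR',124,110),('pL2',112,171),('pR2',133,171)]: print(n,np.round(atz(c,44+u*k,186+v*k,.03)*1000,1))
d=cap('side');k=50/266
for n,u,v in [('mtop',384-266,127),('mbot',384-266,162),('p',395-266,142)]: print('side',n,np.round(atz(d,313+u*k,226+v*k,.03)*1000,1))
E
```

```text
mL [555.1 -15.8  30. ]
mR [555.1 -26.1  30. ]
pL [549.9 -14.6  30. ]
pR [549.9 -18.9  30. ]
pL2 [536.8 -14.   30. ]
pR2 [536.7 -18.4  30. ]
side mtop [554.4 -25.7  30. ]
side mbot [552.   4.  30.]
side p [548.5 -13.5  30. ]
```

send_rows --moves '[{"slide":[0,0.007,0],"turn":0,"gripper":0.05},{"slide":[0,0.014,0],"turn":0,"gripper":0.05},{"slide":[0,0.021,0],"turn":0,"gripper":0.05},{"slide":[0,0.027,0],"turn":0,"gripper":0.05},{"slide":[0,0.027,0],"turn":0,"gripper":0.05}]'

```text
time_s: 16.18
tcp_pos: [0.5163, -0.125, 0.0591]
eef_rot: [-179.9, -0.1, -0.4]
contact_force: [-1.9, 11.5, 6.8]
gripper_width: 0.0117
gripper_force: 40.0
```

send_rows --moves '[{"slide":[0,0,0],"turn":0,"gripper":0.05},{"slide":[0,0,0],"turn":0,"gripper":0.05},{"slide":[0,0,0],"turn":0,"gripper":0.05},{"slide":[0,0,0],"turn":0,"gripper":0.05},{"slide":[0,0,0],"turn":0,"gripper":0.05}]'

```text
time_s: 16.6
tcp_pos: [0.5163, -0.1249, 0.0591]
eef_rot: [-179.9, -0.1, -0.4]
contact_force: [-2.4, 11.1, 7.7]
gripper_width: 0.0118
gripper_force: 40.0
```

```bash
python3 - <<'E'
from m import *
s=get_state();print(s['time_s'],s['tcp_pos'],s['contact_force'],s['gripper_width'])
c=cap('wrist'); d=cap('side'); a=c['img'][186:306,44:164,::-1]; b=d['img'][215:275,310:370,::-1]
cv2.imwrite('pics/m6.png',np.hstack([cv2.resize(x,(400,400),interpolation=cv2.INTER_CUBIC) for x in (a,b)]))
E
```

```text
16.6 [ 0.5162999  -0.12488092  0.05912089] [-2.37276882 11.12885973  7.70986501] 0.011779307028396762
```

View pics/m6.png

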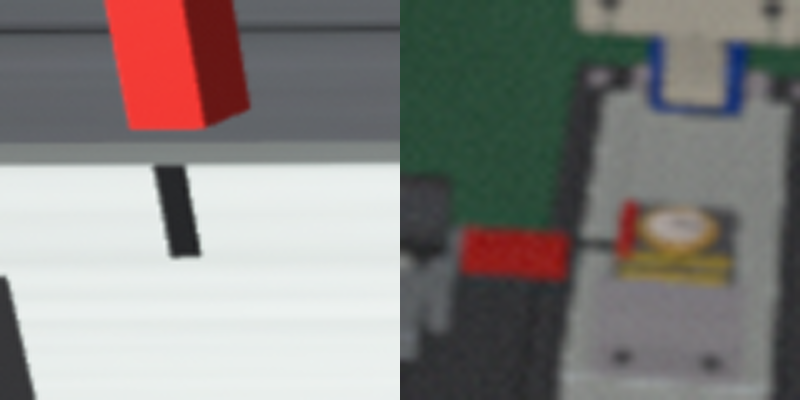

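The left crop shows the pointer's end at (170,165) on the axis of the red mark, whose end spans columns 130–205. The right crop shows the holder still against the bracket and the handle held.

```bash
python3 -c "
from plant import order
print(order.close_job())"
```

```text
the job is handed in; nothing more can be done
None
```

The job is handed in: the holder's yellow face sits flush against the bracket near its middle, and the slide is held by its handle with the pointer about 0.5 mm from the centre of the red mark, at 16.6 s of the 43 s allowed.

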